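# Tip a battery pack over the sill into its charging box

### The job

Put the blue battery pack on charge: first swing the lid of the charging box up and back past its balance point so that it stays open by itself. Then stand the pack upright on the bench with its foot close against the middle of the box's low front sill, its brass contacts facing the box, let go of it, tip it over the sill by pushing high on it so that it falls on its contacts into the bay (do not tilt it while it is lifted), and push it fully home against the back wall. Leave the lid open, and do not move or knock over the bottle, the loudspeaker or the contactor.

Things in the scene. Friction and masses are not known exactly. Their poses are not given: they have to be found in the camera images.
- charge_box: Grey fixed charging box, 158 mm deep (x), 98 wide (y), 80 high without lid. Origin: on the bench under the middle of its front face; x points into the bay, away from the robot, y left, z up. Front open above a low sill; bay 74 mm wide between 12 mm side walls (80 mm high, x = 0 to 158 mm); inner face of the back wall at x = 146 mm. Lid open, nothing covers the bay.
- sill (a point): Middle of the top front edge of the low sill (yellow stripe), 22 mm above the bench. Behind it the flat bed of the bay lies level with this edge. Axes as the box.
- box_lid (a joint): Hinge of the black lid, rad: 0 shut, 1.95 fully open at its stop. The lid is an 8 mm plate, 98 mm wide and 158 mm long, 0.2 kg, on a loose hinge: below about 1.57 it falls shut, beyond that it falls fully open and stays. Axis along the box's y through lid_hinge; opening lifts the front edge up and away from the robot.
- lid_hinge (a point): Middle of the lid's hinge axis: at the box's x = 158 mm, y = 0, 84 mm above the bench.
- lid_tab (a point): Centre of the round orange grip on the lid's tongue: a bar 14 mm in diameter, 20 mm long along the box's y, in the lid's plane, 186 mm from the hinge axis, 28 mm in front of the lid's front edge (tongue 18 mm wide, 8 thick). Pinched on its two ends from above (closing along the box's y) it turns between the fingers as the lid swings. Shut: 84 mm above the bench.
- battery_center (a point): Centre of the blue battery pack, black ends: solid block 52 mm (x) by 56 (y) by 150 (z), 0.35 to 0.7 kg, starting upright (centre 75 mm up). x points out of the face with two brass strips (contacts), z to the upper end. Tipped, it comes to lie with its foot end 20 to 60 mm before the sill. Home: centre 48 mm up and 71 mm behind the box's front, upper end on the back wall, foot end 4 mm proud of the sill.
- bottle: Steel drinking bottle standing on the bench, 69 mm diameter, 251 mm high; origin at the centre of its underside. To be left alone.
- speaker: Black ball loudspeaker on a foot, 105 x 103 x 102 mm; origin at the underside. To be left alone.
- contactor: Small white and black contactor standing on the bench, 78 x 45 x 78 mm; origin at the underside. To be left alone.
Mind the look-alikes: they are no part of the job. Of the things that look like the part that bears battery_center, take the one that is farthest to the robot's right at the start.

How it is judged:
On the way, in this order (a step that is already met when the one before it is completed fails the run):
1. the lid is open past its balance point by itself, untouched by the fingers (value of joint box_lid above 1.7 rad and contact force between the fingers and box_lid below 0.1 N), for 0.2 s.
2. the pack stands upright on the bench, released, its foot within 20 mm of the sill and within 15 mm of its middle, contacts facing the box within 0.2 rad (angle between battery_center's own z axis and vertical below 0.08 rad and x of battery_center in the frame of charge_box between -0.046 and -0.02 m and y of battery_center in the frame of charge_box between -0.015 and 0.015 m and height (world z) of battery_center below 0.08 m and angle between the x axis of battery_center and the x axis of charge_box, either way round below 0.2 rad and contact force between the fingers and battery below 0.1 N), for 0.2 s.
3. the pack lies in the bay on its contacts (angle between battery_center's own x axis and vertical above 2.9 rad and angle between battery_center's own z axis and vertical between 1.4 and 1.75 rad and z of battery_center in the frame of charge_box below 0.054 m and y of battery_center in the frame of charge_box between -0.014 and 0.014 m and x of battery_center in the frame of charge_box above 0.005 m), for 0.2 s.
At the end, for the whole second after the job is handed in: The pack lies at rest in the bay on its brass contacts (within about 0.2 rad, flat on the bed), its end within 6 mm of the back wall; the lid stands open (joint above 1.7 rad) (angle between battery_center's own x axis and vertical above 2.9 rad and angle between battery_center's own z axis and vertical between 1.4 and 1.75 rad and z of battery_center in the frame of charge_box below 0.054 m and y of battery_center in the frame of charge_box between -0.014 and 0.014 m and x of battery_center in the frame of charge_box above 0.065 m and value of joint box_lid above 1.7 rad and linear speed of battery below 0.01 m/s); the robot touches nothing.
It fails at once if the pack is tilted more than 0.4 rad while its centre is lifted above 115 mm (angle between battery_center's own z axis and vertical above 0.4 rad and height (world z) of battery_center above 0.115 m).
It fails at once if the bottle, the loudspeaker or the contactor is moved more than 25 mm or tilted more than 0.3 rad (distance of any of bottle, speaker, contactor from where it was at the start of the episode above 0.025 m or angle between any of bottle, speaker, contactor's own z axis and vertical above 0.3 rad).
It also fails if it takes over 69 s, if anything falls off the work surface, if the arm or the gripper's body presses on something with over 40 N, if the wrist force passes 120 N, or if a joint passes its speed limit or range.

### The arm

A 6-joint arm with a two-finger parallel gripper is mounted at the origin on a cart in front of the work surface, level with it; the furniture and walls round the work are solid. World frame = base frame: x ahead of the robot, y to its left, z up, the work surface at z = 0. Lengths are in m, angles in rad, forces in N, time in s.
With the tool pointing down it reaches from about 0.25 to 0.725 m from the base axis. Payload 4 kg.
Tool frame: the origin (TCP) lies on the centre line of the jaws, within the pads' length; the fingertips stand 22 mm ahead of it and the grasp point (between the pads) lies 3 mm ahead of it; z points along the fingers, y is the line along which they close (so a half turn about z gives the same grasp; the last joint's range is limited). The gripper opens to 85 mm and grips with 20 to 120 N. Pads are 22 mm wide; open, the fingers measure 114 mm over their backs; the gripper's body (76 mm by 85 mm) begins 54 mm behind the grasp point. The pads swing forward as they close: fully open they stand 13 mm farther back than shut.
Start: joints at [1.198, 0.241, 0.005, 1.335, 0, 1.571], TCP at [0.182, 0.466, 0.253] pointing down, gripper open.
Joint ranges: [-2.72, 2.72], [-1.05, 1.87], [-1.09, 1.28], [-1.99, 2.15], [-1.42, 1.44], [-3.14, 3.14]. Speed limits (rad/s): [2.79, 2.79, 3.14, 3.14, 3.14, 3.14].

### API

Orientations are given as a unit quaternion [x, y, z, w].
In Python, from workcell import bot gives the robot as it stands.
- The arm moves only by the shell command python3 -m inch 'ROWS'. ROWS is JSON, one flat list of numbers, 7 for each row, row after row: the shift along the world's x, y, z in mm, then the turn, a rotation vector about the world's x, y, z in rad, then the opening in per cent of the stroke, from 0 (shut) to 100 (fully open). A call has 1 to 8 rows; each row is the pose to reach, as a shift and turn from the pose commanded when the call began; what a row does not reach only later rows make up. A row lasts 1/12 s, in which the tool goes at most 41.7 mm and 7.16 degrees, less where a joint would pass 70% of its speed; a pose out of reach is approached as far as the arm can. A call with a gripper value outside its range is refused whole. The fingers move at their own pace and stop on an object; the grip force is fixed at half the most. Time passes only in rows, so rows that repeat a pose let the fingers close. It gives the time, the measured TCP pose, the force, the opening and the grip force at its end, in the units of the state.
- bot.get_obs(): the state, without advancing time (a new reading comes with each control period).
- bot.camera(name): name is "scene" or "top"; returns the picture (400x640x3 uint8, blue, green, red); there is no depth.
- bot.camera_info(name): a dict with "intrinsics" (3x3 intrinsics, pixels), "distortion" ([k1, k2, p1, p2, k3] as OpenCV has them; the pictures are not rectified), "camera_from_world" (4x4, takes a point from world to camera coordinates). Camera axes: x right, y down, z forward; pixel columns grow to the right and rows downward; lengths in m; the calibration is good to about 2 mm. A picture is of the moment at which its call begins. camera_info takes no time and is no camera call.
- bot.job_done(): hands the job in; it is judged then, once.
Trained networks look in the newest picture that a camera, given by its name, has taken for a name from the list of things; names that differ only in an ending like _2 or _b are one class to them, and where a whole thing is asked for, a point or a joint stands for the part that bears it (a point fixed in the world has none). Each returns a list of dicts, best first, with "confidence" (0 to 1); they miss things now and then, are a little off and sometimes report something else, mostly with a low value. They report only what shows in the picture. A call takes as long as a camera call. They do not tell look-alikes from the thing itself.
- bot.silhouettes(camera, target): "mask" (400x640 bool, what is visible of it) and "uv" ([column, row] in pixels, amid what is visible of it).
- bot.spot_point(camera, target): "uv" ([column, row] in pixels: a listed point, or the origin of a listed thing).
The state is a dict: "clock": time; "joint_pos": joint angles; "joint_vel": joint speeds; "tau": joint torques, N m; "eef_pos": TCP position; "tool_rot": TCP orientation; "ft_force": force on the tool from outside, world axes, zero at the start; "ft_torque": the same for the moment, N m; "grip_width": finger opening in m; "grasp_force": force on a finger pad.
Only numpy, scipy, OpenCV 4.12 (cv2) and the standard library are available. Lean on these libraries where they do the work, as an engineer would, in place of code of your own. Each camera call takes 0.05 s, during which the arm holds its last target. There are 200 camera calls.

## Working session

There is one attempt and no reset: what is moved stays moved. The work goes in short steps, Python scripts to look and compute and a shell command to move; the robot and the scene stay as the last step left them, time stands still between calls to the robot, and variables do not carry over. Pictures are saved under pics/ and viewed, at most 12 in all, crops included, and the job is handed in when it is done.

```bash
mkdir -p pics; cat > h.py <<'E'
from workcell import bot
import numpy as np, cv2
def ray(cam,uv):
    i=bot.camera_info(cam);K=np.array(i["intrinsics"]);D=np.array(i["distortion"]);T=np.array(i["camera_from_world"])
    p=cv2.undistortPoints(np.array([[uv]],float),K,D)[0,0]
    R=T[:3,:3];c=-R.T@T[:3,3];d=R.T@np.array([p[0],p[1],1]);return c,d
def onz(cam,uv,z):
    c,d=ray(cam,uv);return c+d*(z-c[2])/d[2]
def tri(uv1,uv2):
    c1,d1=ray("scene",uv1);c2,d2=ray("top",uv2)
    s=np.linalg.lstsq(np.c_[d1,-d2],c2-c1,rcond=None)[0]
    a=c1+s[0]*d1;b=c2+s[1]*d2;return (a+b)/2,np.linalg.norm(a-b)
def proj(cam,P):
    i=bot.camera_info(cam);T=np.array(i["camera_from_world"])
    return cv2.projectPoints(np.array(P,float).reshape(-1,3),cv2.Rodrigues(T[:3,:3])[0],T[:3,3],np.array(i["intrinsics"]),np.array(i["distortion"]))[0][:,0]
E
python3 - <<'E'
from h import *
np.set_printoptions(precision=4,suppress=True)
a=bot.camera("scene");b=bot.camera("top")
cv2.imwrite("pics/s0.png",a);cv2.imwrite("pics/t0.png",b)
for n in ["charge_box","sill","lid_hinge","lid_tab","battery_center","bottle","speaker","contactor"]:
  for c in ["scene","top"]:
    print(n,c,[(np.round(r["uv"],1).tolist(),round(r["confidence"],2)) for r in bot.spot_point(c,n)])
for c in ["scene","top"]:
    i=bot.camera_info(c);T=np.array(i["camera_from_world"]);print(c,-T[:3,:3].T@T[:3,3])
E
```

```text
charge_box scene [([313.5, 232.8], 0.81)]
charge_box top [([328.1, 219.9], 0.7)]
sill scene [([315.4, 221.3], 0.8)]
sill top [([331.6, 224.8], 0.83)]
lid_hinge scene [([367.6, 183.8], 0.86)]
lid_hinge top [([312.2, 155.7], 0.86)]
lid_tab scene [([300.5, 205.9], 0.57), ([316.6, 230.8], 0.41)]
lid_tab top [([333.1, 227.3], 0.77), ([329.9, 223.6], 0.74), ([212.9, 232.8], 0.3)]
battery_center scene [([469.1, 250.1], 0.92), ([452.6, 214.3], 0.85), ([355.4, 263.4], 0.63)]
battery_center top [([428.2, 206.1], 0.8), ([434.4, 116.8], 0.71), ([378.6, 105.5], 0.66)]
bottle scene [([231.8, 189.6], 0.59)]
bottle top [([228.4, 294.4], 0.82), ([313.8, 152.7], 0.52)]
speaker scene [([282.1, 174.0], 0.92)]
speaker top [([213.1, 230.5], 0.86)]
contactor scene [([414.2, 310.1], 0.78)]
contactor top [([458.1, 180.8], 0.61)]
scene [-0.14   -0.7341  0.7259]
top [0.227 0.113 1.21 ]
```

View pics/s0.png

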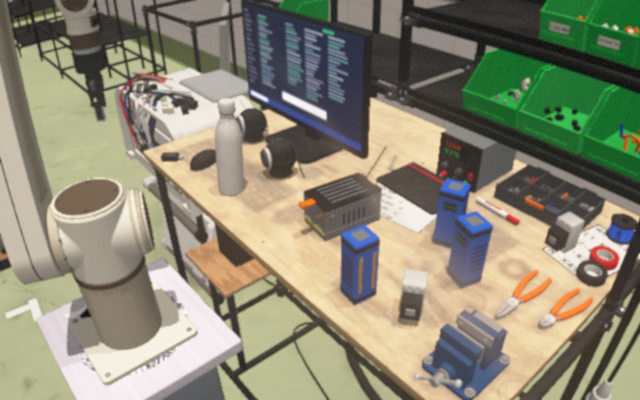

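View pics/t0.png

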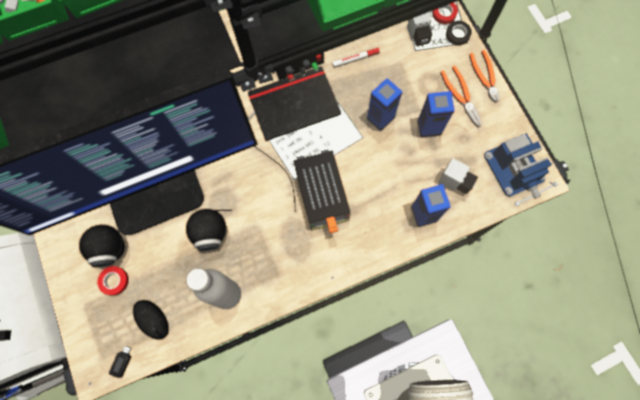

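The scene picture shows the box with its orange tab at (307,203). There are three blue packs: A at scene (358,263) / top (431,205), B at scene (452,212) / top (384,105), and C at scene (469,248) / top (435,114). Next I'll work out their positions to see which has the lowest y.

```bash
python3 - <<'E'
from h import *
np.set_printoptions(precision=4,suppress=True)
print("base px",proj("top",[0,0,0]),"x,y axes",proj("top",[[.5,0,0],[.5,.2,0],[.5,-.2,0]]))
for n,s,t in [("A",(355.4,263.4),(428.2,206.1)),("B",(452.6,214.3),(378.6,105.5)),("C",(469.1,250.1),(434.4,116.8)),("hinge",(367.6,183.8),(312.2,155.7)),("tab",(307,203),(332,226)),("sill",(315.4,221.3),(331.6,224.8)),("box",(313.5,232.8),(328.1,219.9)),("spk",(282.1,174),(213.1,230.5)),("cont",(414.2,310.1),(458.1,180.8)),("bot",(231.8,189.6),(228.4,294.4))]:
    print(n,*tri(s,t), onz("scene",s,0),onz("top",t,0))
a=cv2.imread("pics/s0.png")[150:330,270:520];b=cv2.imread("pics/t0.png")[70:250,270:520]
cv2.imwrite("pics/c1.png",cv2.resize(np.vstack([a,b]),None,fx=1.66,fy=1.66,interpolation=cv2.INTER_CUBIC))
for c in ["scene","top"]:
  for t in ["battery_center","charge_box","box_lid"]:
    for k,r in enumerate(bot.silhouettes(c,t)):
      print(c,t,k,r["uv"],r["confidence"],r["mask"].sum()); np.save(f"m_{c}_{t}_{k}.npy",r["mask"])
E
```

```text
base px [[420.651  413.9518]] x,y axes [[324.9345 213.013 ]
 [249.609  247.1152]
 [397.6268 180.1219]]
A [ 0.394  -0.2127  0.0786] 0.006650196374676409 [ 0.455  -0.1483  0.    ] [ 0.4087 -0.2374  0.    ]
B [ 0.6789 -0.2301  0.0651] 0.004307991478235112 [ 0.7625 -0.1809  0.    ] [ 0.7026 -0.248   0.    ]
C [ 0.5908 -0.3364  0.074 ] 0.0038072002225612023 [ 0.6762 -0.292   0.    ] [ 0.6127 -0.3642  0.    ]
hinge [ 0.62   -0.0227  0.0778] 0.004892036801296867 [0.708  0.0631 0.    ] [ 0.6493 -0.0335  0.    ]
tab [0.4479 0.0054 0.0849] 0.002802319258872301 [0.5274 0.103  0.    ] [ 0.4632 -0.0019  0.    ]
sill [ 0.4634 -0.0012  0.0289] 0.0062576294026378855 [0.4917 0.0283 0.    ] [ 0.4663 -0.0023  0.    ]
box [ 0.4752  0.0037 -0.0092] 0.017315615170064285 [ 0.4586 -0.0034  0.    ] [0.481  0.0003 0.    ]
spk [ 0.5744  0.2663 -0.0038] 0.004185619919669005 [0.5686 0.2616 0.    ] [0.5752 0.2649 0.    ]
cont [ 0.4337 -0.3321  0.0099] 0.0013188545116377356 [ 0.4423 -0.3268  0.    ] [ 0.4348 -0.3354  0.    ]
bot [0.4177 0.2875 0.0012] 0.0009901160114012403 [0.4191 0.289  0.    ] [0.4175 0.2879 0.    ]
scene battery_center 0 [357.6, 263.6] 0.98 2554
scene battery_center 1 [470.6, 248.3] 0.74 2480
scene battery_center 2 [450.1, 207.4] 0.62 1572
scene charge_box 0 [343.5, 205.8] 0.92 3841
scene box_lid 0 [339.1, 193.5] 0.82 1741
top battery_center 0 [380.2, 105.3] 0.97 1185
top battery_center 1 [432.4, 113.6] 0.82 1276
top battery_center 2 [430.7, 206.7] 0.56 1165
top charge_box 0 [323.9, 188.1] 0.92 3224
top charge_box 1 [215.1, 287.9] 0.35 1633
top charge_box 2 [321.5, 185.9] 0.19 2905
top box_lid 0 [323.1, 185.6] 0.78 2825
```

View pics/c1.png

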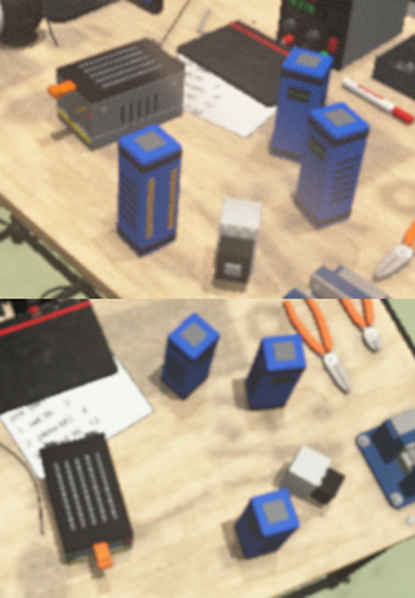

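C at scene (469,248), top (434,114) has y = -0.336. A is at -0.213 and B at -0.230, so C is farthest right and is the pack meant. It shows vents toward -y and a display toward -x, so its contacts should face +x, which I'll check once it's held. Next step: refine the box and pack poses by fitting outlines to the silhouettes.

```bash
cat >> h.py <<'E'
from scipy.optimize import minimize
def hullmask(cam,P):
    m=np.zeros((400,640),np.uint8);q=proj(cam,P)
    cv2.fillConvexPoly(m,cv2.convexHull((q*16).round().astype(np.int32)),1,shift=4);return m
def blk(x0,x1,y0,y1,z0,z1): return np.array([[x,y,z] for x in(x0,x1) for y in(y0,y1) for z in(z0,z1)],float)
def place(P,p):
    c,s=np.cos(p[2]),np.sin(p[2]);return np.c_[p[0]+c*P[:,0]-s*P[:,1],p[1]+s*P[:,0]+c*P[:,1],P[:,2]]
def fit(parts,masks,p0):
    def cost(p):
        t=0
        for cam,M in masks:
            h=np.zeros((400,640),np.uint8)
            for P in parts: h|=hullmask(cam,place(P,p))
            A=cv2.GaussianBlur(h.astype(np.float32),(0,0),1.);B=cv2.GaussianBlur(M.astype(np.float32),(0,0),1.)
            t+=((A-B)**2).sum()/M.sum()
        return t
    S=np.array([p0]+[np.array(p0)+d for d in ([.01,0,0],[0,.01,0],[0,0,.1])])
    r=minimize(cost,p0,method="Nelder-Mead",options=dict(initial_simplex=S,xatol=1e-4,fatol=1e-5));return r.x,r.fun
E
python3 - <<'E'
from h import *
np.set_printoptions(precision=4,suppress=True)
L=lambda *a:[np.load("m_%s_%s_%d.npy"%t) for t in a]
sb,sl,tb,tl=L(("scene","charge_box",0),("scene","box_lid",0),("top","charge_box",0),("top","box_lid",0))
print((sb&sl).sum(),(tb&tl).sum())
box=[blk(0,.158,-.049,.049,0,.088)];tong=[blk(-.035,0,-.01,.01,.08,.088)]
su,tu=sb|sl,tb|tl
for parts in (box,box+tong):
  print(fit(parts,[("scene",su),("top",tu)],[.462,0,-.16]),fit(parts,[("scene",su)],[.462,0,-.16]),fit(parts,[("top",tu)],[.462,0,-.16]))
sc,tc=L(("scene","battery_center",1),("top","battery_center",1))
b=[blk(-.026,.026,-.028,.028,0,.15)]
for y in(-.3,-.1,.1,.3): print(fit(b,[("scene",sc),("top",tc)],[.591,-.336,y]))
print(fit(b,[("scene",sc)],[.591,-.336,0]),fit(b,[("top",tc)],[.591,-.336,0]))
for n,s,t,z in [("hinge",(367.6,183.8),(312.2,155.7),.084),("tab",(307,203),(332,226),.084),("sill",(315.4,221.3),(331.6,224.8),.022)]:
    print(n,onz("scene",s,z),onz("top",t,z))
a=cv2.imread("pics/s0.png")[170:300,420:520]; cv2.imwrite("pics/c2.png",cv2.resize(np.hstack([a,cv2.imread("pics/s0.png")[200:330,320:420]]),None,fx=4,fy=4,interpolation=cv2.INTER_CUBIC))
E
```

```text
1733 2817
(array([ 0.4664,  0.0026, -0.1707]), np.float64(0.04200825835433791)) (array([ 0.4659,  0.0022, -0.1577]), np.float64(0.015357967227054714)) (array([ 0.4676,  0.0025, -0.1836]), np.float64(0.02007017985428914))
(array([ 0.4672,  0.0024, -0.1769]), np.float64(0.027123125987734177)) (array([ 0.4662, -0.0001, -0.1232]), np.float64(0.014942610223561517)) (array([ 0.4677,  0.0022, -0.1821]), np.float64(0.007164098838768383))
(array([ 0.5921, -0.3362, -0.4656]), np.float64(0.059764098002414195))
(array([ 0.592 , -0.3366, -0.1484]), np.float64(0.09930368000678194))
(array([ 0.593 , -0.3367,  0.0667]), np.float64(0.11310048043058837))
(array([ 0.5926, -0.3366, -0.4878]), np.float64(0.059173313601456515))
(array([ 0.593 , -0.3364,  0.0634]), np.float64(0.03477973322714529)) (array([ 0.5935, -0.3368, -0.0523]), np.float64(0.06737794547245421))
hinge [ 0.6098 -0.0291  0.084 ] [ 0.62   -0.0233  0.084 ]
tab [0.4502 0.0061 0.084 ] [0.4468 0.006  0.084 ]
sill [0.4726 0.0052 0.022 ] [ 0.462  -0.0002  0.022 ]
```

View pics/c2.png

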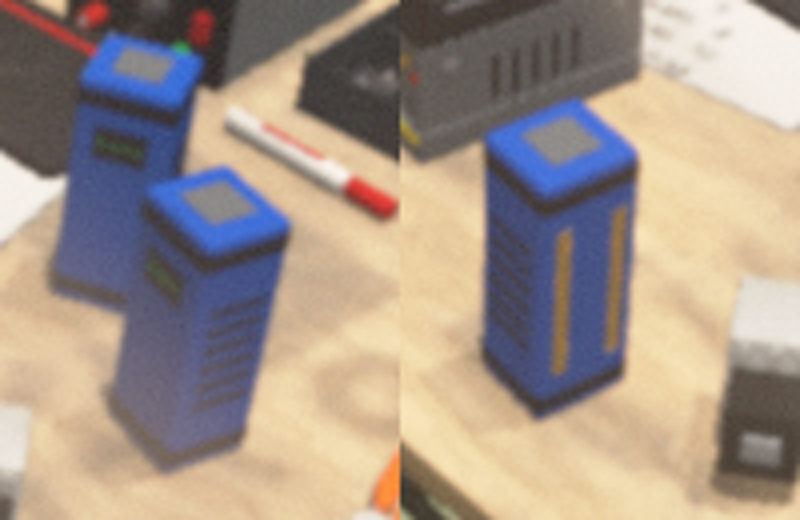

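Pack C (left crop, front) shows its green display on the robot-side face and vents on the right. The look-alike A shows vents left and contacts right, so the contacts are opposite the display. C's contacts therefore face away from the robot, at a yaw of about -0.47. Now the tab extent and the tool orientation.

```bash
python3 - <<'E'
from h import *
np.set_printoptions(precision=4,suppress=True)
o=bot.get_obs();print(o)
from scipy.spatial.transform import Rotation as R
print(R.from_quat(o["tool_rot"]).as_matrix())
for c in("scene","top"):
    a=cv2.imread("pics/%s0.png"%c[0]);h=cv2.cvtColor(a,cv2.COLOR_BGR2HSV)
    m=((h[...,0]>5)&(h[...,0]<17)&(h[...,1]>170)&(h[...,2]>150)).astype(np.uint8)
    r=np.zeros_like(m);r[190:245,285:350]=1;m&=r
    v,u=np.nonzero(m);P=np.array([onz(c,(x,y),.084)[:2] for x,y in zip(u,v)])-[.467,.0024]
    k=.177;Q=P@np.array([[np.cos(k),np.sin(k)],[-np.sin(k),np.cos(k)]])
    Q=np.c_[P[:,0]*np.cos(k)-P[:,1]*np.sin(k),P[:,0]*np.sin(k)+P[:,1]*np.cos(k)]
    print(c,len(u),Q.min(0),Q.max(0),Q.mean(0))
E
```

```text
{'clock': 1.2, 'joint_pos': array([1.198 , 0.2406, 0.005 , 1.3352, 0.    , 1.5708]), 'joint_vel': array([ 0.0009,  0.0007,  0.0004, -0.0009, -0.0018, -0.0013]), 'tau': array([  0.0022, -37.2221,  25.2692,   0.0014,   0.0001,   0.    ]), 'eef_pos': array([0.1821, 0.4657, 0.2533]), 'tool_rot': array([0.1853, 0.9827, 0.    , 0.    ]), 'ft_force': array([-0.6387, -1.1949, -0.1131]), 'ft_torque': array([0.0369, 0.0375, 0.0295]), 'grasp_force': 0.0, 'grip_width': 0.08561021153875965}
[[-0.9313  0.3642  0.    ]
 [ 0.3642  0.9313  0.    ]
 [ 0.      0.     -1.    ]]
scene 98 [-0.0346 -0.013 ] [0.0025 0.0136] [-0.0169  0.0007]
top 108 [-0.0322 -0.0086] [0.0015 0.0084] [-0.0155  0.    ]
```

```bash
python3 -m inch '[0,-40,0,0,0,0,50, 0,-80,0,0,0,0.1,50, 10,-118,0,0,0,0.195,50, 20,-156,0,0,0,0.195,50, 35,-192,0,0,0,0.195,50, 55,-228,-5,0,0,0.195,50, 78,-260,-10,0,0,0.195,50, 102,-292,-15,0,0,0.195,50]'
python3 -m inch '[25,-30,-10,0,0,0,50, 50,-60,-20,0,0,0,50, 75,-90,-30,0,0,0,50, 100,-118,-40,0,0,0,50, 125,-142,-50,0,0,0,50, 145,-158,-70,0,0,0,50, 156,-167,-85,0,0,0,50, 156,-167,-85,0,0,0,50]'
```

```text
clock: 1.87
eef_pos: [0.2844, 0.1721, 0.2387]
tool_rot: [0.088, 0.996, 0.001, 0.001]
ft_force: [1.0, -0.0, -0.3]
grip_width: 0.0429
grasp_force: 0.0
clock: 2.53
eef_pos: [0.4405, 0.0047, 0.1506]
tool_rot: [0.091, 0.996, -0.0, -0.002]
ft_force: [-0.2, 0.6, 0.3]
grip_width: 0.0427
grasp_force: 0.0
```

```bash
python3 -m inch '[0,2,-30,0,0,0,50, 0,2,-50,0,0,0,50, 0,2,-59,0,0,0,50, 0,2,-59,0,0,0,50, 0,2,-59,0,0,0,0, 0,2,-59,0,0,0,0, 0,2,-59,0,0,0,0, 0,2,-59,0,0,0,0]'
python3 - <<'E'
from h import *
a=bot.camera("scene")[150:270,250:400];b=bot.camera("top")[140:260,250:400]
cv2.imwrite("pics/c3.png",cv2.resize(np.hstack([a,b]),None,fx=2.6,fy=2.6))
E
```

```text
clock: 3.2
eef_pos: [0.4404, 0.0071, 0.0959]
tool_rot: [0.089, 0.996, -0.002, 0.001]
ft_force: [-2.1, -5.5, 1.4]
grip_width: 0.0182
grasp_force: 58.6
```

View pics/c3.png

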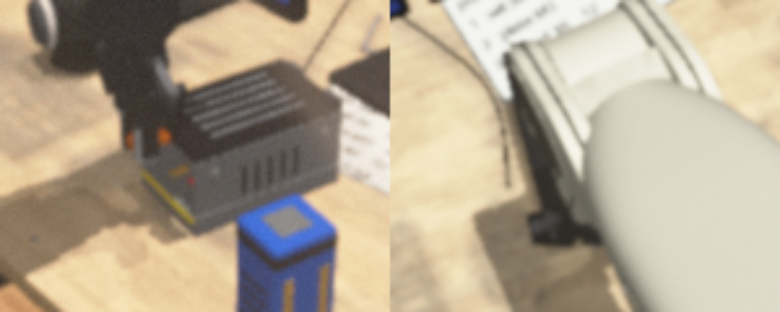

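The fingers are on the orange grip at scene crop (145,135), and the pads hold it at 59 N. Start the arc.

```bash
python3 -m inch '[2,0,28,0,0,0,0, 8,-2,55,0,0,0,0, 18,-3,81,0,0,0,0, 32,-6,105,0,0,0,0, 32,-6,105,0,0,0,0]'
```

```text
clock: 3.72
eef_pos: [0.4763, 0.0008, 0.2056]
tool_rot: [0.089, 0.996, -0.002, 0.005]
ft_force: [-0.4, -4.9, -3.5]
grip_width: 0.0183
grasp_force: 59.9
```

```bash
python3 -m inch '[17,-3,22,0,0,0,0, 37,-6,41,0,0,0,0, 60,-10,56,0,0,0,0, 85,-15,68,0,0,0,0, 111,-20,76,0,0,0,0, 111,-20,76,0,0,0,0]'
```

```text
clock: 4.22
eef_pos: [0.5867, -0.0185, 0.2779]
tool_rot: [0.089, 0.996, -0.0, 0.003]
ft_force: [-2.3, -0.6, 4.3]
grip_width: 0.0178
grasp_force: 59.2
```

```bash
python3 -m inch '[27,-5,4,0,0,0,0, 45,-8,4,0,0,0,0, 64,-11,3,0,0,0,0, 78,-13,0,0,0,0,0, 78,-13,0,0,0,0,0]'
```

```text
clock: 4.63
eef_pos: [0.6637, -0.0318, 0.2775]
tool_rot: [0.089, 0.996, -0.001, 0.003]
ft_force: [-0.8, -2.7, 4.4]
grip_width: 0.0171
grasp_force: 58.4
```

```bash
python3 -m inch '[0,0,0,0,0,0,50, 0,0,0,0,0,0,50, 0,0,0,0,0,0,50, -10,0,20,0,0,0,50, -30,0,40,0,0,0,50, -60,0,60,0,0,0,60, -95,-10,60,0,0,0,80, -130,-25,60,0,0,0,100]'
python3 - <<'E'
from h import *
a=bot.camera("scene");cv2.imwrite("pics/c4.png",a[60:320,200:560]);bot.camera("top")
for c in("scene","top"): print([(r["uv"],r["confidence"]) for r in bot.spot_point(c,"battery_center")],[(r["uv"],r["confidence"]) for r in bot.spot_point(c,"lid_tab")])
E
```

```text
clock: 5.3
eef_pos: [0.5302, -0.0541, 0.3369]
tool_rot: [0.087, 0.996, 0.0, 0.002]
ft_force: [-0.4, -1.1, 1.1]
grip_width: 0.0736
grasp_force: 0.0
[([358.2, 262.4], 0.86), ([451.7, 212.0], 0.85), ([314.5, 233.0], 0.74), ([471.0, 248.7], 0.63)] [([411.0, 312.6], 0.62), ([395.6, 109.0], 0.61)]
[([302.5, 95.1], 0.73), ([329.5, 223.7], 0.37)] [([300.2, 94.7], 0.67)]
```

View pics/c4.png

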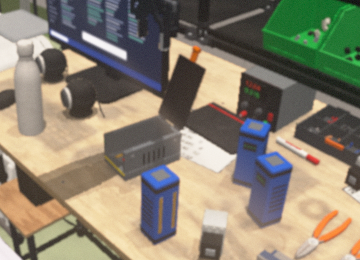

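The lid stands open, tab at crop (196,50), and nothing else has moved. Next: go over pack C.

```bash
python3 -m inch '[8,-38,-8,0,0,-0.05,100, 16,-76,-16,0,0,-0.1,100, 25,-114,-24,0,0,-0.15,100, 33,-152,-32,0,0,-0.2,100, 42,-190,-40,0,0,-0.25,100, 50,-228,-48,0,0,-0.29,100, 58,-262,-60,0,0,-0.29,100, 62,-282,-77,0,0,-0.29,100]'
python3 -m inch '[0,0,-5,0,0,0,100, 0,0,-10,0,0,0,100]'
python3 - <<'E'
from h import *
a=bot.camera("scene")[150:300,400:560];cv2.imwrite("pics/c5.png",cv2.resize(np.hstack([a,bot.camera("top")[40:190,350:510]]),None,fx=2.4,fy=2.4))
E
```

```text
clock: 6.27
eef_pos: [0.5952, -0.3416, 0.2574]
tool_rot: [0.233, 0.973, -0.001, 0.001]
ft_force: [-0.3, 0.0, -0.1]
grip_width: 0.0855
grasp_force: 0.0
clock: 6.43
eef_pos: [0.5936, -0.3383, 0.245]
tool_rot: [0.232, 0.973, 0.001, -0.002]
ft_force: [0.2, 0.4, 0.2]
grip_width: 0.0853
grasp_force: 0.0
```

View pics/c5.png

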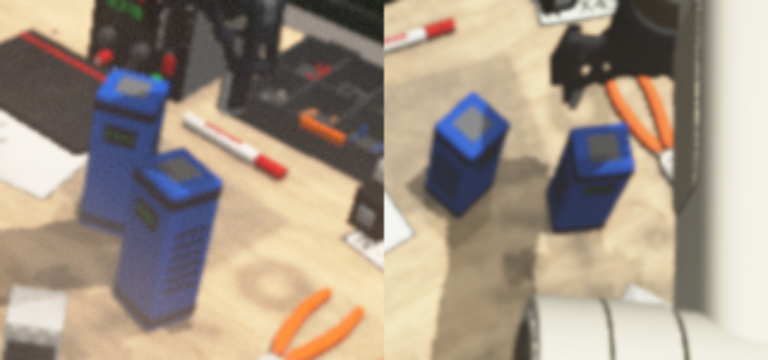

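```bash
python3 - <<'E'
from h import *
from scipy.spatial.transform import Rotation as R
o=bot.get_obs();M=R.from_quat(o["tool_rot"]).as_matrix();p=o["eef_pos"]
for s in(-1,1):
  for c,off in(("scene",(400,150,0)),("top",(350,40,160))):
    q=proj(c,p+M@np.array([0,s*.05,.009]))[0]; print(c,s,((q-off[:2])+[off[2],0])*2.4)
pk=place(blk(-.026,.026,-.028,.028,.15,.15),[.5925,-.3365,-.47])
for c,off in(("scene",(400,150,0)),("top",(350,40,160))): print(c,((proj(c,pk[::2])-off[:2])+[off[2],0])*2.4)
E
```

```text
scene -1 [229.75171864 110.03321378]
top -1 [679.21929669 103.13630202]
scene 1 [165.83026337  44.32611706]
top 1 [565.38132476 100.42246691]
scene [[166.89030761 193.35048125]
 [134.94061062 153.81195429]
 [224.00771878 182.44604456]
 [190.27480507 143.99003085]]
top [[632.50074614 173.14800281]
 [573.04609731 171.4770183 ]
 [630.75007464 123.32286625]
 [572.01641447 121.73199827]]
```

The projected top face matches the picture to within a few pixels, and the fingers straddle the pack. Descend and grip.

```bash
python3 -m inch '[0,0,-38,0,0,0,100, 0,0,-76,0,0,0,100, 0,0,-106,0,0,0,100, 0,0,-128,0,0,0,100, 0,0,-128,0,0,0,100, 0,0,-128,0,0,0,60, 0,0,-128,0,0,0,50, 0,0,-128,0,0,0,40]'
python3 -m inch '[0,0,0,0,0,0,0, 0,0,0,0,0,0,0, 0,0,0,0,0,0,0, 0,0,0,0,0,0,0]'
```

```text
clock: 7.2
eef_pos: [0.5954, -0.3377, 0.1244]
tool_rot: [0.231, 0.973, -0.001, 0.003]
ft_force: [1.1, -0.5, -4.5]
grip_width: 0.0577
grasp_force: 61.7
clock: 7.53
eef_pos: [0.5956, -0.338, 0.1243]
tool_rot: [0.231, 0.973, -0.001, 0.004]
ft_force: [2.8, 1.1, 6.9]
grip_width: 0.0577
grasp_force: 62.7
```

```bash
python3 -m inch '[0,0,15,0,0,0,0, 0,0,40,0,0,0,0, 0,0,65,0,0,0,0, 0,0,88,0,0,0,0, -8,15,98,0,0,0,0, -18,35,100,0,0,0,0, -30,58,100,0,0,0.03,0, -43,82,100,0,0,0.06,0]'
python3 -m inch '[-14,27,0,0,0,0.03,0, -28,54,0,0,0,0.06,0, -42,81,0,0,0,0.09,0, -56,108,0,0,0,0.12,0, -70,135,0,0,0,0.15,0, -84,162,0,0,0,0.18,0, -98,188,0,0,0,0.21,0, -112,212,0,0,0,0.23,0]'
```

```text
clock: 8.2
eef_pos: [0.5491, -0.2549, 0.2197]
tool_rot: [0.202, 0.979, 0.0, -0.001]
ft_force: [0.3, -0.0, -6.4]
grip_width: 0.0577
grasp_force: 62.6
clock: 8.87
eef_pos: [0.4364, -0.0421, 0.22]
tool_rot: [0.088, 0.996, 0.0, -0.001]
ft_force: [0.9, -0.2, -5.8]
grip_width: 0.0579
grasp_force: 62.6
```

```bash
python3 -m inch '[-10,20,0,0,0,0,0, -18,40,0,0,0,0,0, -23,54,-10,0,0,0,0, -23,54,-35,0,0,0,0, -23,54,-60,0,0,0,0, -23,54,-80,0,0,0,0, -23,54,-85,0,0,0,0, -23,54,-85,0,0,0,0]'
python3 - <<'E'
from h import *
np.set_printoptions(precision=4,suppress=True)
a=bot.camera("scene");b=bot.camera("top")
cv2.imwrite("pics/c6.png",cv2.resize(a[130:290,240:420],None,fx=3.3,fy=3.3,interpolation=cv2.INTER_CUBIC))
for c in("scene","top"):
  for t in("battery_center","charge_box","sill"):
    for k,r in enumerate(bot.spot_point(c,t) if t=="sill" else bot.silhouettes(c,t)):
        print(c,t,k,r["uv"],round(r["confidence"],2),r["mask"].sum() if "mask" in r else "")
        if "mask" in r: np.save(f"n_{c}_{t}_{k}.npy",r["mask"])
print(bot.get_obs()["eef_pos"])
E
```

```text
clock: 9.53
eef_pos: [0.413, 0.0105, 0.1338]
tool_rot: [0.089, 0.996, -0.0, -0.003]
ft_force: [-0.2, -0.2, -5.3]
grip_width: 0.0577
grasp_force: 63.4
scene battery_center 0 [290.9, 213.4] 0.86 1647
scene battery_center 1 [358.2, 262.9] 0.8 2676
scene battery_center 2 [452.2, 213.4] 0.68 1877
scene charge_box 0 [363.7, 193.1] 0.91 5617
scene sill 0 [313.2, 218.8] 0.86 
top battery_center 0 [381.3, 102.2] 0.94 1228
top battery_center 1 [335.3, 249.7] 0.82 237
top battery_center 2 [430.0, 206.3] 0.7 1030
top charge_box 0 [309.6, 130.7] 0.74 2975
top sill 0 [299.9, 93.5] 0.48 
[0.4158 0.0106 0.1362]
```

View pics/c6.png

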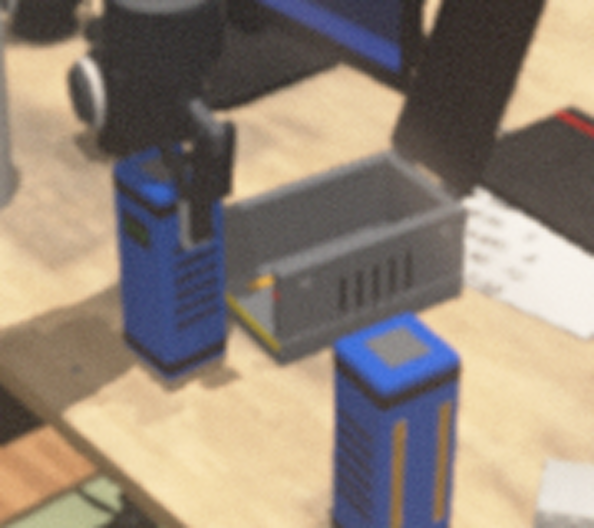

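```bash
python3 - <<'E'
from h import *
np.set_printoptions(precision=4,suppress=True)
B=[.467,.0024,-.177];f=lambda cam,P:(proj(cam,P)-[240,130])*3.3
print("box bottom corners FR,BR, top FR,FL,BR, sill R,L");print(f("scene",place(np.array([[0,-.049,0],[.158,-.049,0],[0,-.049,.08],[0,.049,.08],[.158,-.049,.08],[0,-.037,.022],[0,.037,.022]]),B)))
for z in(.006,.012):
  print("pack bottom -x-y,+x-y,-x+y",z);print(f("scene",place(np.array([[-.026,-.028,z],[.026,-.028,z],[-.026,.028,z],[-.026,-.028,z+.15],[-.026,.028,z+.15]]),[.413,.0106,-.177])))
m=np.load("n_scene_battery_center_0.npy")
v,u=np.nonzero(m);print("mask bottom",((np.array([u[v==v.max()].mean(),v.max()]))-[240,130])*3.3,"left/right",(u.min()-240)*3.3,(u.max()-240)*3.3)
E
```

```text
box bottom corners FR,BR, top FR,FL,BR, sill R,L
[[281.6856 366.745 ]
 [463.8556 295.3352]
 [280.2766 273.2782]
 [208.7563 206.1115]
 [469.3914 204.6611]
 [272.3246 332.8741]
 [219.7138 280.6007]]
pack bottom -x-y,+x-y,-x+y 0.006
[[166.1777 383.9432]
 [231.9555 358.8592]
 [128.8758 341.5882]
 [154.1167 199.5971]
 [114.5374 160.711 ]]
pack bottom -x-y,+x-y,-x+y 0.012
[[165.7204 377.1076]
 [231.7049 352.073 ]
 [128.3298 334.8548]
 [153.6068 191.6085]
 [113.934  152.9054]]
mask bottom [171.6 372.9] left/right 112.19999999999999 224.39999999999998
```

```bash
python3 - <<'E'
from h import *
np.set_printoptions(precision=4,suppress=True)
m=np.load("n_scene_battery_center_0.npy").astype(np.uint8);r0=130+int(255/3.3)
B=cv2.GaussianBlur(m.astype(np.float32),(0,0),1.)[r0:]
for z in(.005,.010,.015):
  b=blk(-.026,.026,-.028,.028,z,z+.15)
  def cost(p): return ((cv2.GaussianBlur(hullmask("scene",place(b,p)).astype(np.float32),(0,0),1.)[r0:]-B)**2).sum()/m.sum()
  for y in(-.177,.05):
    S=np.array([[.41,.01,y],[.42,.01,y],[.41,.02,y],[.41,.01,y+.15]])
    r=minimize(cost,S[0],method="Nelder-Mead",options=dict(initial_simplex=S,xatol=1e-4,fatol=1e-6));print(z,r.x,r.fun)
  for y in(-.3,-.177,-.1,0.,.1):
    r=minimize(lambda p:cost([p[0],p[1],y]),[.41,.01],method="Nelder-Mead",options=dict(initial_simplex=[[.41,.01],[.42,.01],[.41,.02]]));print("  yaw",y,r.x,r.fun)
# brightness profile: corner edge column near bottom
a=bot.camera("scene");h=cv2.cvtColor(a,cv2.COLOR_BGR2GRAY)
for row in(232,236,238): print(row,h[row,274:312])
E
```

```text
0.005 [ 0.416   0.0213 -0.2326] 0.00449344123140855
0.005 [ 0.416   0.0213 -0.2318] 0.00449344123140855
  yaw -0.3 [0.4168 0.0218] 0.007283416891648108
  yaw -0.177 [0.4167 0.0219] 0.0064937068103079225
  yaw -0.1 [0.4169 0.0212] 0.009810772532756645
  yaw 0.0 [0.4172 0.0224] 0.017878927892095477
  yaw 0.1 [0.4177 0.0214] 0.02518745010088774
0.01 [ 0.4122  0.016  -0.2436] 0.005079870449823543
0.01 [ 0.4144  0.0188 -0.2352] 0.006895281867540889
  yaw -0.3 [0.4133 0.0166] 0.006611434922626544
  yaw -0.177 [0.4127 0.0164] 0.007362893804609233
  yaw -0.1 [0.413  0.0166] 0.011905889042088242
  yaw 0.0 [0.4129 0.0164] 0.020458524851054948
  yaw 0.1 [0.4142 0.0163] 0.027387279702738406
0.015 [ 0.4094  0.0122 -0.2654] 0.005542975161100201
0.015 [ 0.4107  0.0125 -0.2563] 0.007610708420828175
  yaw -0.3 [0.4092 0.0114] 0.0062372628022629925
  yaw -0.177 [0.4093 0.011 ] 0.009052889232716563
  yaw -0.1 [0.4087 0.011 ] 0.014203457812070122
  yaw 0.0 [0.4106 0.0118] 0.0238407901655057
  yaw 0.1 [0.41   0.0108] 0.03081351478822172
232 [119 120 119 120 103  88  66  62  62  66  69  73  74  75  76  74  75  80
  79  75  81  79  78  83  81  82  75  77  72  77  70  68  64  56  65 102
 156 184]
236 [116 125 120 120 122 124 124 120 108  95  79  68  62  62  66  70  73  77
  80  80  79  75  73  71  65  65  63  57  60  64  65  77  85  97 109 154
 197 208]
238 [121 120 122 123 120 120 123 123 123 123 117 103  89  74  63  61  64  64
  70  68  69  62  62  58  61  64  69  70  80  90  97 103 113 125 141 166
 200 216]
```

The pack hangs upright in front of the sill, contacts toward the box, display toward the robot. The fit agrees with the tool pose: pack at box x ≈ -0.055, y ≈ 0. Move it in and set it down.

```bash
python3 -m inch '[8,-1,0,0,0,0,0, 16,-3,0,0,0,0,0, 22,-4,0,0,0,0,0, 22,-4,-4,0,0,0,0, 22,-4,-8,0,0,0,0, 22,-4,-10,0,0,0,0, 22,-4,-10,0,0,0,0, 22,-4,-10,0,0,0,0]'
```

```text
clock: 10.65
eef_pos: [0.4366, 0.0067, 0.1249]
tool_rot: [0.089, 0.996, -0.0, -0.001]
ft_force: [-0.4, 0.6, -5.3]
grip_width: 0.0575
grasp_force: 63.5
```

```bash
python3 -m inch '[0,0,-1,0,0,0,0, 0,0,-2,0,0,0,0, 0,0,-2,0,0,0,0]'
```

```text
clock: 10.9
eef_pos: [0.4373, 0.0066, 0.1243]
tool_rot: [0.089, 0.996, -0.0, 0.001]
ft_force: [-2.4, 0.1, 3.9]
grip_width: 0.0579
grasp_force: 64.0
```

On the bench. Release and lift straight up.

```bash
python3 -m inch '[0,0,0,0,0,0,100, 0,0,0,0,0,0,100, 0,0,0,0,0,0,100, 0,0,0,0,0,0,100, 0,0,20,0,0,0,100, 0,0,50,0,0,0,100, 0,0,90,0,0,0,100, 0,0,110,0,0,0,100]'
python3 -m inch '[-35,6,0,0,0,0,60, -70,13,0,0,0,0,20, -105,19,0,0,0,0,0, -125,22,0,0,0,0,0]'
python3 - <<'E'
from h import *
np.set_printoptions(precision=4,suppress=True)
a=bot.camera("scene");b=bot.camera("top")
cv2.imwrite("pics/c7.png",cv2.resize(np.hstack([a[130:290,220:400],b[130:290,240:420]]),None,fx=2.2,fy=2.2,interpolation=cv2.INTER_CUBIC))
ms=[]
for c in("scene","top"):
    for r in bot.silhouettes(c,"battery_center"):
        print(c,r["uv"],r["confidence"],r["mask"].sum())
        if (c=="scene" and abs(r["uv"][0]-300)<25) or (c=="top" and abs(r["uv"][0]-335)<25): ms.append((c,r["mask"]))
bb=[blk(-.026,.026,-.028,.028,0,.15)]
def rep(p): 
    dx,dy=p[0]-.467,p[1]-.0024;k=.177;print(p,"box",dx*np.cos(k)-dy*np.sin(k),dx*np.sin(k)+dy*np.cos(k))
for m in ms: p,e=fit(bb,[m],[.434,.008,-.177]);print(m[0],e);rep(p)
E
```

```text
clock: 11.57
eef_pos: [0.4386, 0.0067, 0.2372]
tool_rot: [0.089, 0.996, 0.0, 0.002]
ft_force: [0.4, -0.1, -0.1]
grip_width: 0.0853
grasp_force: 0.0
clock: 11.9
eef_pos: [0.3088, 0.0288, 0.233]
tool_rot: [0.089, 0.996, 0.0, -0.001]
ft_force: [-0.3, -0.3, 0.4]
grip_width: 0.0388
grasp_force: 0.0
scene [452.2, 209.9] 0.97 1897
scene [356.7, 259.9] 0.92 2644
top [428.3, 210.0] 0.97 1173
top [383.1, 102.6] 0.92 1195
top [330.7, 217.6] 0.43 105
top 7.473818824404762
[ 0.4435  0.0116 -0.3609] box -0.024719506389628856 0.004938467187769405
```

View pics/c7.png

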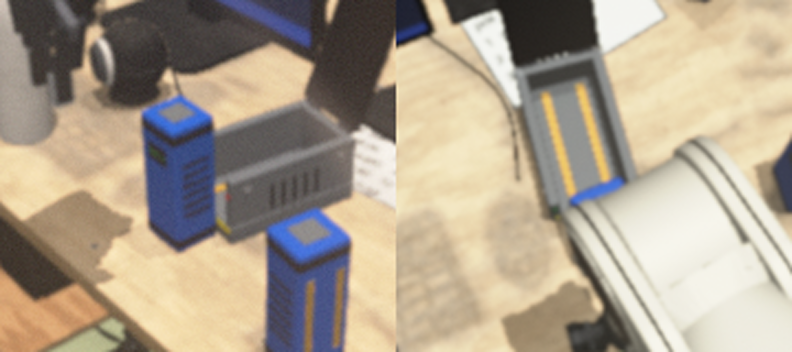

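```bash
python3 - <<'E'
from h import *
np.set_printoptions(precision=4,suppress=True)
for x in(-.026,-.032,-.038,-.044):
  c,s=np.cos(-.177),np.sin(-.177);p=[.467+c*x,.0024+s*x,-.177]
  print(x,((proj("scene",place(np.array([[-.026,-.028,0],[.026,-.028,0],[-.026,.028,0],[-.026,-.028,.15],[.026,-.028,.15],[-.026,.028,.15]]),p))-[220,130])*2.2).round(0).tolist())
a=bot.camera("scene")
for k in range(3):
  for r in bot.silhouettes("scene","battery_center"):
    if abs(r["uv"][0]-301)<20:
      p,e=fit([blk(-.026,.026,-.028,.028,0,.15)],[("scene",r["mask"])],[.434,.008,-.177]);dx,dy=p[0]-.467,p[1]-.0024;print(p,e,dx*.984-dy*.176,dx*.176+dy*.984)
  bot.camera("scene")
h=cv2.cvtColor(a,cv2.COLOR_BGR2HSV)
for row in(190,200,210,220,228,232,236): 
  m=(h[row,270:330,0]>105)&(h[row,270:330,0]<128)&(h[row,270:330,1]>120);u=np.nonzero(m)[0]+270;print(row,(u.min()-220)*2.2,(u.max()-220)*2.2,(row-130)*2.2)
E
```

```text
-0.026 [[179.0, 250.0], [221.0, 234.0], [153.0, 223.0], [173.0, 129.0], [219.0, 114.0], [146.0, 104.0]]
-0.032 [[174.0, 252.0], [217.0, 236.0], [148.0, 225.0], [167.0, 131.0], [214.0, 115.0], [140.0, 105.0]]
-0.038 [[169.0, 254.0], [212.0, 238.0], [143.0, 226.0], [162.0, 133.0], [208.0, 117.0], [135.0, 107.0]]
-0.044 [[163.0, 256.0], [207.0, 240.0], [138.0, 228.0], [156.0, 134.0], [203.0, 119.0], [130.0, 109.0]]
[ 0.4343  0.008  -0.3479] 0.03894393791860052 -0.033168526368525963 -0.00021622788374526126
[ 0.4333  0.0076 -0.244 ] 0.01788177791791471 -0.0341225535795935 -0.000832937871265222
[ 0.4334  0.0074 -0.1436] 0.03447391893987892 -0.03398181754917183 -0.001004145973135407
190 145.20000000000002 187.00000000000003 132.0
200 167.20000000000002 211.20000000000002 154.0
210 149.60000000000002 198.00000000000003 176.0
220 158.4 211.20000000000002 198.00000000000003
228 158.4 211.20000000000002 215.60000000000002
232 162.8 204.60000000000002 224.4
236 178.20000000000002 189.20000000000002 233.20000000000002
```

The pack stands 8 mm from the sill (box x ≈ -0.034, y ≈ 0), upright and released. Bring the closed fingers behind its top.

```bash
python3 -m inch '[10,-2,-30,0,0,0,0, 20,-4,-60,0,0,0,0, 30,-5,-80,0,0,0,0, 42,-7,-83,0,0,0,0, 55,-9,-83,0,0,0,0, 60,-10,-83,0,0,0,0, 60,-10,-83,0,0,0,0]'
```

```text
clock: 13.03
eef_pos: [0.3734, 0.0185, 0.1502]
tool_rot: [0.089, 0.996, -0.0, 0.0]
ft_force: [-1.0, -0.6, 0.4]
grip_width: 0.0002
grasp_force: 0.0
```

```bash
python3 -m inch '[10,-2,0,0,0,0,0, 18,-3,0,0,0,0,0, 24,-4,0,0,0,0,0, 29,-5,0,0,0,0,0, 34,-6,0,0,0,0,0, 39,-7,0,0,0,0,0, 44,-8,0,0,0,0,0, 49,-9,0,0,0,0,0]'
```

```text
clock: 13.7
eef_pos: [0.4215, 0.0097, 0.1503]
tool_rot: [0.089, 0.996, 0.0, -0.0]
ft_force: [-0.9, 0.9, 1.2]
grip_width: 0.0002
grasp_force: 0.6
```

```bash
python3 -m inch '[7,-1,0,0,0,0,0, 14,-2,0,0,0,0,0, 21,-4,0,0,0,0,0, 28,-5,0,0,0,0,0, 35,-6,0,0,0,0,0, 42,-7,0,0,0,0,0, 48,-8,0,0,0,0,0, 48,-8,0,0,0,0,0]'
python3 -m inch '[0,0,0,0,0,0,0, 0,0,0,0,0,0,0, -20,4,10,0,0,0,0, -55,10,40,0,0,0,0, -90,16,60,0,0,0,0, -110,20,60,0,0,0,0]'
python3 - <<'E'
from h import *
a=bot.camera("scene");b=bot.camera("top")
cv2.imwrite("pics/c8.png",cv2.resize(np.hstack([a[130:290,220:400],b[130:290,240:420]]),None,fx=2.2,fy=2.2,interpolation=cv2.INTER_CUBIC))
for c in("scene","top"):
    for r in bot.silhouettes(c,"battery_center"): print(c,r["uv"],r["confidence"],r["mask"].sum())
E
```

```text
clock: 14.37
eef_pos: [0.4707, 0.0014, 0.1503]
tool_rot: [0.089, 0.996, -0.0, 0.001]
ft_force: [0.7, -0.2, -0.2]
grip_width: 0.0
grasp_force: 0.0
clock: 14.87
eef_pos: [0.3579, 0.022, 0.213]
tool_rot: [0.089, 0.996, 0.0, 0.002]
ft_force: [0.8, -0.1, 0.1]
grip_width: -0.0002
grasp_force: 0.0
scene [358.6, 261.3] 0.94 2686
scene [313.9, 205.5] 0.73 1494
top [382.7, 105.0] 0.93 1172
top [319.4, 183.6] 0.65 275
```

View pics/c8.png

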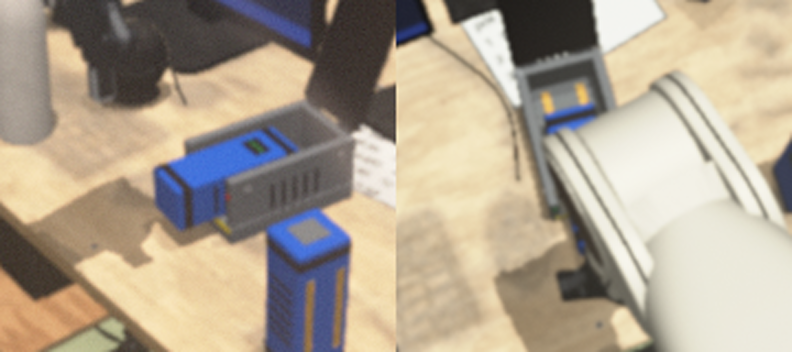

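The pack lies on its contacts in the bay, foot end at scene crop (175,200), about 45 mm before the sill. Drop the fingers in front of the foot and push.

```bash
python3 -m inch '[0,0,-38,0,0,0,0, 0,0,-76,0,0,0,0, 0,0,-114,0,0,0,0, 0,0,-145,0,0,0,0, 0,0,-153,0,0,0,0, 0,0,-153,0,0,0,0]'
python3 -m inch '[10,-2,0,0,0,0,0, 20,-4,0,0,0,0,0, 30,-5,0,0,0,0,0, 40,-7,0,0,0,0,0, 48,-9,0,0,0,0,0, 56,-10,0,0,0,0,0, 64,-11,0,0,0,0,0, 70,-12,0,0,0,0,0]'
```

```text
clock: 15.57
eef_pos: [0.3573, 0.0214, 0.055]
tool_rot: [0.089, 0.996, -0.001, -0.003]
ft_force: [-0.5, 0.3, 0.4]
grip_width: -0.0002
grasp_force: 0.0
clock: 16.23
eef_pos: [0.4278, 0.0097, 0.0573]
tool_rot: [0.089, 0.996, 0.0, -0.002]
ft_force: [-6.6, 2.0, 5.4]
grip_width: -0.0001
grasp_force: 3.4
```

```bash
python3 -m inch '[5,-1,0,0,0,0,0, 10,-2,0,0,0,0,0, 14,-2,0,0,0,0,0, 17,-3,0,0,0,0,0, 20,-4,0,0,0,0,0, 20,-4,0,0,0,0,0]'
```

```text
clock: 16.73
eef_pos: [0.4483, 0.0056, 0.0573]
tool_rot: [0.089, 0.996, 0.0, -0.001]
ft_force: [-4.1, 2.2, 2.2]
grip_width: 0.0003
grasp_force: 2.4
```

```bash
python3 -m inch '[2,0,0,0,0,0,0, 4,-1,0,0,0,0,0, 4,-1,0,0,0,0,0]'
```

```text
clock: 16.98
eef_pos: [0.4508, 0.0049, 0.0572]
tool_rot: [0.089, 0.996, 0.0, -0.003]
ft_force: [-7.7, 1.9, 6.3]
grip_width: 0.0
grasp_force: 4.0
```

```bash
python3 -m inch '[2,0,0,0,0,0,0, 4,-1,0,0,0,0,0, 4,-1,0,0,0,0,0]'
```

```text
clock: 17.23
eef_pos: [0.4509, 0.0049, 0.0572]
tool_rot: [0.088, 0.996, 0.001, -0.006]
ft_force: [-17.2, 5.5, 18.0]
grip_width: 0.0002
grasp_force: 8.4
```

```bash
python3 -m inch '[2,0,0,0,0,0,0, 3,0,0,0,0,0,0, 3,0,0,0,0,0,0]'
```

```text
clock: 17.48
eef_pos: [0.4509, 0.0049, 0.0572]
tool_rot: [0.088, 0.996, 0.001, -0.009]
ft_force: [-25.5, 5.0, 26.7]
grip_width: -0.0002
grasp_force: 13.4
```

Progress stopped at tool box x = -0.016 with the force rising, which is where the back wall should be. Back off and verify.

```bash
python3 -m inch '[-4,1,0,0,0,0,0, -20,4,0,0,0,0,0, -50,9,10,0,0,0,0, -80,14,45,0,0,0,0, -110,19,85,0,0,0,0, -130,50,110,0,0,0,0, -140,90,120,0,0,0,0, -145,125,120,0,0,0,0]'
python3 - <<'E'
from h import *
np.set_printoptions(precision=4,suppress=True)
a=bot.camera("scene");b=bot.camera("top")
cv2.imwrite("pics/c9.png",cv2.resize(np.hstack([a[110:270,240:420],b[100:260,240:420]]),None,fx=2.2,fy=2.2,interpolation=cv2.INTER_CUBIC))
B=[.467,.0024,-.177]
for x in(-.004,-.010,-.016): # foot end top corners
  P=place(np.array([[x,-.028,.074],[x,.028,.074],[x,.028,.022]]),B);print(x,((proj("scene",P)-[240,110])*2.2).round().tolist(),((proj("top",P)-[60,100])*2.2).round().tolist())
for c in("scene","top"):
    for r in bot.silhouettes(c,"battery_center"):
        if abs(r["uv"][0]-320)<30: print(c,r["uv"],r["confidence"]); ms=r["mask"]
        else: continue
        if c=="top": print(fit([blk(-.075,.075,-.028,.028,.022,.074)],[(c,ms)],[.467+.07,-.01,-.177]), place(np.array([[.071,0,0]]),B))
E
```

```text
clock: 18.15
eef_pos: [0.3174, 0.1239, 0.1805]
tool_rot: [0.091, 0.996, 0.002, 0.004]
ft_force: [0.6, -0.1, -1.0]
grip_width: -0.0002
grasp_force: 0.0
-0.004 [[173.0, 222.0], [146.0, 196.0], [147.0, 236.0]] [[620.0, 258.0], [568.0, 271.0], [569.0, 281.0]]
-0.01 [[168.0, 224.0], [141.0, 198.0], [143.0, 238.0]] [[622.0, 263.0], [570.0, 276.0], [571.0, 287.0]]
-0.016 [[163.0, 226.0], [136.0, 200.0], [138.0, 240.0]] [[623.0, 268.0], [571.0, 282.0], [572.0, 292.0]]
scene [332.5, 199.1] 0.91
top [322.3, 192.8] 0.59
(array([ 0.5369, -0.0096, -0.184 ]), np.float64(0.02138473462758574)) [[ 0.5369 -0.0101  0.    ]]
```

View pics/c9.png

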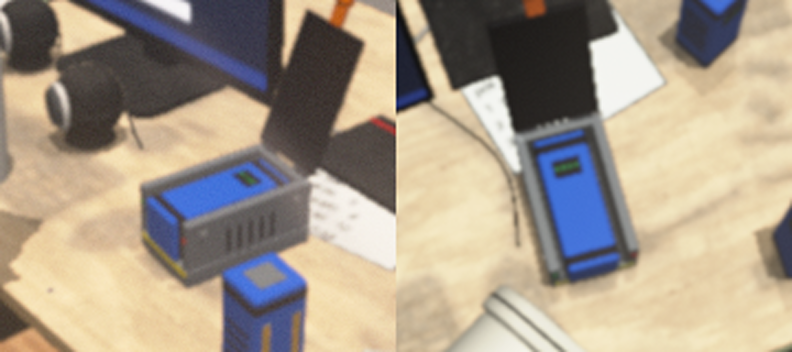

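The pack lies home. The fitted centre is (0.537, -0.010), which equals the target of 71 mm behind the front, and its upper end is at the back wall. The lid is open and the robot is clear of everything.

```bash
python3 -c "
from workcell import bot
print(bot.job_done())"
```

```text
the job is handed in; nothing more can be done
None
```

I handed the job in: the pack lies on its contacts in the bay, fully home against the back wall by the camera fit, the lid stands open and no contact with the bottle, loudspeaker or contactor was seen; the judge returned no verdict.

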